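# Trip-test a clock movement and hold its cover over the pillars

## Robot

A 6-joint arm with a two-finger parallel gripper is mounted at the origin on the work surface. World frame = base frame: x ahead of the robot, y to its left, z up, the work surface at z = 0. Lengths are in m, angles in degrees, forces in N, time in s.
With the tool pointing down it reaches from about 0.275 to 0.775 m from the base axis. Payload 14.6 kg.
Tool frame: the origin (TCP) lies midway between the tips of the shut fingers; the grasp point (between the pads) lies ctrl.pinch_z behind it (ctrl.pinch_z is the distance from the TCP to the grasp point, in m); z points along the fingers, y is the line along which they close (so a half turn about z gives the same grasp; the last joint's range is limited). The gripper opens to 85 mm and grips with 20 to 120 N. Pads are 22 mm wide; open, the fingers measure 114 mm over their backs; the gripper's body (76 mm by 85 mm) begins 54 mm behind the grasp point. The pads swing forward as they close: fully open they stand 13 mm farther back than shut.
Start: joints at [-72.324, 15.075, -2.767, 72.158, 0, 81.102], TCP at [0.235, -0.47, 0.204] pointing down, gripper open.
Joint ranges: [-151.79, 151.79], [-50.71, 97.33], [-67.44, 78.34], [-121.81, 120.89], [-77.56, 73.72], [-180, 180]. Speed limits (degrees/s): [108.29, 108.29, 147.25, 159.86, 180, 180].

## Interface

Orientations are given as a 3x3 rotation matrix whose columns are the frame's x, y, z axes.
In Python, from cell import ctrl gives the robot as it stands. The module is installed in compiled form; this text tells all that it offers.
- The arm moves only by the shell command python3 -m crank 'ROWS' [FORCE]. ROWS is JSON, one flat list of numbers, 5 for each row, row after row: the closure in counts, from 0 (fully open) to 255 (shut), then the shift along the world's x, y, z in mm, then the turn about the world's z in degrees. A call has 1 to 12 rows; each row is the pose to reach, as a shift and turn from the pose commanded when the call began; what a row does not reach only later rows make up. A row lasts 1/10 s, in which the tool goes at most 50 mm and 8.59 degrees, less where a joint would pass 70% of its speed; a pose out of reach is approached as far as the arm can. A call with a gripper value outside its range is refused whole. The fingers move at their own pace and stop on an object; FORCE is the grip in N (left out, the last holds). Time passes only in rows, so rows that repeat a pose let the fingers close. It gives the time, the measured TCP pose, the force, the opening and the grip force at its end, in the units of the state.
- ctrl.read_state(): the state, without advancing time (a new reading comes with each control period).
- ctrl.read_camera(name): name is "scene" or "top"; returns a dict with "frame" (420x560x3 uint8, red, green, blue), "depth" (420x560 float32, m along the optical axis (not along the pixel's ray), 0 where there is no reading), "fx", "fy", "cx", "cy" (pixels), "dist_coeffs" ([k1, k2, p1, p2, k3] as OpenCV has them; the pictures are not rectified), "xyz" and "attitude" of the camera in the world. Camera axes: x right, y down, z forward; pixel columns grow to the right and rows downward; lengths in m; the calibration is good to about 2 mm. A picture is of the moment at which its call begins.
- ctrl.job_done(): hands the job in; it is judged then, once.
Trained networks look in the newest picture that a camera, given by its name, has taken for a name from the list of things; names that differ only in an ending like _2 or _b are one class to them, and where a whole thing is asked for, a point or a joint stands for the part that bears it (a point fixed in the world has none). Each returns a list of dicts, best first, with "score" (0 to 1); they miss things now and then, are a little off and sometimes report something else, mostly with a low value. They report only what shows in the picture. A call takes as long as a camera call. They do not tell look-alikes from the thing itself.
- ctrl.look_for(name, camera): "extent" ([left, top, width, height] in pixels, round what is visible of it).
- ctrl.regions_of(name, camera): "region" (420x560 bool, what is visible of it) and "extent" ([left, top, width, height] in pixels, round what is visible of it).
The state is a dict: "clock": time; "joint_pos": joint angles; "dq": joint speeds; "joint_efforts": joint torques, N m; "tool_pos": TCP position; "tcp_rot": TCP orientation; "force": force on the tool from outside, world axes, zero at the start; "ft_torque": the same for the moment, N m; "gripper_width": opening from 0.0 (shut) to 1.0 (fully open); "gripper_force": force on a finger pad.
Only numpy, scipy, OpenCV 4.12 (cv2) and the standard library are available. Lean on these libraries where they do the work, as an engineer would, in place of code of your own. Each camera call takes 0.05 s, during which the arm holds its last target. There are 200 camera calls.

## Task

Before this clock movement is closed, test its trip: press the steel test button on the stand so that the lever drops, then lift the lever back up until it rests on its stop again. Then pick up the brass cover plate (the one with three holes) by its rib and hold it level, about a centimetre above the movement's three pillars and not touching them, turned so that each threaded hole shows fully through its hole in the plate, ready for the screws. Finish while holding it there, still and in the gripper, and leave everything else on the bench where it is.

Things in the scene. Friction and masses are not known exactly. Their poses are not given: they have to be found in the camera images.
- stand: fixed aluminium stand, 130 mm (its x) by 230 mm (its y), 10 mm thick, on the bench, with z up. Origin: centre of its underside, on the bench. The clock movement stands on it, centred at y = -55 mm: brass plate, wheels, and three steel pillars of 12 mm diameter whose tops are 50 mm above the bench. The trip unit is at positive y: a lever at y = +25 mm and a grey housing with the test button at y = +80 mm (housing: x -44 to +16 mm, 40 mm wide, top 44 mm above the bench).
- button (a joint): travel of the test button in m: 0 out, 0.006 fully in. It is pressed straight down and springs back by itself; spring force 1 N at the start and 4 N fully in. Pressing it fully trips the lever (it tips over at about 0.004).
- button_top (a point): centre of the top of the test button, a steel cap 24 mm across that stands 8 mm out of the grey housing, 52 mm above the bench
- lever (a joint): angle of the trip lever in rad, about an axis along the stand's y. 0: set, standing up and leaning 0.15 rad towards the stand's +x against its stop. 1.25: dropped, leaning 1.1 rad from upright towards the stand's -x (the robot's side), against the other stop. It has no spring: it tips over under its own weight (50 g) either way once past upright (0.15), and stays against the stop it falls to.
- lever_tip (a point): centre of the dark steel crossbar at the lever's end, a bar 14 mm in diameter and 24 mm long along the stand's y, 60 mm from the lever's pivot; about 95 mm above the bench when set, 63 mm when dropped. The bar's two ends are free (25 mm or more beside each), so that it can be pinched end to end from above and led along its arc; a level push on its front jams. The lever's arm is 7 mm by 9 mm.
- lever_pivot (a point): point on the lever's hinge axis in the middle of the lever's width, 36 mm above the bench, fixed on the stand between two steel cheeks
- cover: the cover plate, loose, brass, 100 mm (its x) by 70 mm (its y), 5 mm thick, 0.33 kg, lying flat on the bench with z up. Three through holes of 12 mm: two at its +x end and one in the middle of its -x end. In its middle stands a rib to hold it by: 50 mm along x, 14 mm wide along y, from the plate's top (5 mm) up to 35 mm above the underside. Origin: centre of its underside.
- hole0 (a point): centre of the cover's 12 mm hole 0 at its underside, at x = 38, y = 23 mm in the cover's frame; belongs over pillar0
- hole1 (a point): centre of the cover's 12 mm hole 1 at its underside, at x = 38, y = -23 mm in the cover's frame; belongs over pillar1
- hole2 (a point): centre of the cover's 12 mm hole 2 at its underside, at x = -38, y = 0 mm in the cover's frame; belongs over pillar2
- pillar0 (a point): centre of pillar 0's top, mouth of its 4 mm threaded hole, at x = 38, y = -32 mm, z = 50 mm in the stand's frame
- pillar1 (a point): centre of pillar 1's top, mouth of its 4 mm threaded hole, at x = 38, y = -78 mm, z = 50 mm in the stand's frame
- pillar2 (a point): centre of pillar 2's top, mouth of its 4 mm threaded hole, at x = -38, y = -55 mm, z = 50 mm in the stand's frame
- disc: a bystander to leave alone: plain round brass disc 64 mm across, 5 mm thick, without holes, with a 16 mm knob 14 mm tall in its middle; origin: centre of its underside
- loupe: a bystander: black eye loupe standing on the bench, 34 mm across, 36 mm tall; origin: centre of its underside
- oilpot: a bystander: small amber glass jar, 28 mm across, 34 mm tall; origin: centre of its underside
- driver: a bystander: screwdriver 140 mm long lying on the bench; origin: under its middle
- tweezers: a bystander: steel tweezers 120 mm long lying on the bench; origin: under their middle
- casering: a bystander: steel watch-case ring, 44 mm across, 10 mm tall; origin: centre of its underside
- blower: a bystander: blue dust blower, 52 mm across, 75 mm tall, standing; origin: centre of its underside
Things that resemble listed ones, but are neither listed nor needed, are in the scene too. What is shaped like the cover but green or turquoise is not meant.

How it is judged:
By the outcome, as a careful person would: the job done as asked, in the order asked, and still so for the second after the job is handed in, while the arm keeps its last pose, push and grip.
It also fails if it takes over 54 s, if anything falls off the work surface, if the arm or the gripper's body presses on something with over 40 N, if the wrist force passes 120 N, or if a joint passes its speed limit or range.

## Working session

There is one attempt and no reset: what is moved stays moved. The work goes in short steps, Python scripts to look and compute and a shell command to move; the robot and the scene stay as the last step left them, time stands still between calls to the robot, and variables do not carry over. Pictures are saved under pics/ and viewed, at most 10 in all, crops included, and the job is handed in when it is done.

```bash
mkdir -p pics
cat > h.py <<'E'
import numpy as np, cv2
from cell import ctrl
def cam(n):
    c=ctrl.read_camera(n); c['K']=np.array([[c['fx'],0,c['cx']],[0,c['fy'],c['cy']],[0,0,1]]); c['d']=np.array(c['dist_coeffs'],float)
    c['R']=np.array(c['attitude']);c['t']=np.array(c['xyz']);return c
def save(c,f,crop=None,s=1):
    im=c['frame'][:,:,::-1]
    if crop: l,t,w,h=crop; im=im[t:t+h,l:l+w]
    cv2.imwrite('pics/'+f,cv2.resize(im,None,fx=s,fy=s,interpolation=cv2.INTER_CUBIC))
def ray(c,uv):
    p=cv2.undistortPoints(np.array(uv,float).reshape(-1,1,2),c['K'],c['d']).reshape(-1,2)
    return np.c_[p,np.ones(len(p))]@c['R'].T
def onz(c,uv,z):
    r=ray(c,uv); return c['t']+r*((z-c['t'][2])/r[:,2])[:,None]
def cloud(c):
    h,w=c['depth'].shape; v,u=np.mgrid[:h,:w]
    p=cv2.undistortPoints(np.c_[u.ravel(),v.ravel()].astype(float).reshape(-1,1,2),c['K'],c['d']).reshape(-1,2)
    return ((np.c_[p,np.ones(len(p))]*c['depth'].reshape(-1,1))@c['R'].T+c['t']).reshape(h,w,3)
def proj(c,P):
    R=c['R'].T; return cv2.projectPoints(np.array(P,float).reshape(-1,3),cv2.Rodrigues(R)[0],-R@c['t'],c['K'],c['d'])[0].reshape(-1,2)
E
python3 - <<'E'
from h import *
np.set_printoptions(precision=3,suppress=True)
s=ctrl.read_state();print(s['tool_pos'],s['tcp_rot'],s['gripper_width'],ctrl.pinch_z,s['clock'])
for n in ['scene','top']:
    c=cam(n);save(c,n+'0.png',s=1.4);print(n,c['t'],c['R'],c['fx'],c['d'])
    for k in ['stand','button','button_top','lever','lever_tip','cover','pillar0','hole0','hole2','disc']:
        try: print(k,[(round(r['score'],2),np.array(r['extent']).round(0)) for r in ctrl.look_for(k,n)[:4]])
        except Exception as e: print(k,e)
E
```

```text
[ 0.235 -0.469  0.204] [[ 0.894  0.447 -0.   ]
 [ 0.447 -0.894  0.001]
 [ 0.    -0.001 -1.   ]] 1.0012803621099027 0.0187 0.0
scene [0.862 0.34  0.776] [[-0.798  0.469 -0.379]
 [ 0.603  0.637 -0.48 ]
 [ 0.016 -0.611 -0.791]] 409.5189924675358 [-0.031  0.     0.     0.     0.   ]
stand [(0.78, array([277., 239., 101., 111.]))]
button [(0.7, array([350., 301.,  13.,  16.])), (0.62, array([273., 234., 108., 116.]))]
button_top [(0.44, array([352., 304.,   7.,  12.]))]
lever [(0.63, array([327., 270.,  14.,  32.])), (0.47, array([276., 238., 105., 110.]))]
lever_tip [(0.63, array([326., 271.,  18.,  30.]))]
cover [(0.94, array([256., 170.,  47.,  28.])), (0.85, array([141., 152.,  48.,  35.])), (0.63, array([284., 128.,  42.,  21.]))]
pillar0 [(0.91, array([273., 233., 104., 116.]))]
hole0 [(0.68, array([142., 150.,  45.,  34.])), (0.67, array([256., 172.,  45.,  27.])), (0.63, array([327., 270.,  17.,  34.])), (0.62, array([287., 129.,  37.,  22.]))]
hole2 [(0.68, array([142., 150.,  45.,  34.])), (0.67, array([256., 172.,  45.,  27.])), (0.63, array([327., 270.,  17.,  34.])), (0.62, a
[... 679 characters left out ...]
,  16.]))]
cover [(0.85, array([333., 272.,  43.,  47.])), (0.83, array([302., 212.,  38.,  42.])), (0.82, array([386., 137.,  31.,  41.])), (0.48, array([167., 162.,  94.,  66.]))]
pillar0 [(0.92, array([164., 160.,  92.,  69.])), (0.46, array([170., 188.,  13.,   6.])), (0.26, array([304., 212.,  35.,  44.]))]
hole0 [(0.9, array([337., 273.,  36.,  44.])), (0.81, array([300., 213.,  35.,  44.])), (0.67, array([389., 142.,  29.,  39.]))]
hole2 [(0.9, array([337., 273.,  36.,  44.])), (0.81, array([300., 213.,  35.,  44.])), (0.67, array([389., 142.,  29.,  39.]))]
disc [(0.71, array([319., 174.,  26.,  22.])), (0.26, array([237., 128.,  14.,  15.])), (0.25, array([284., 150.,   8.,  15.]))]
```

View pics/scene0.png

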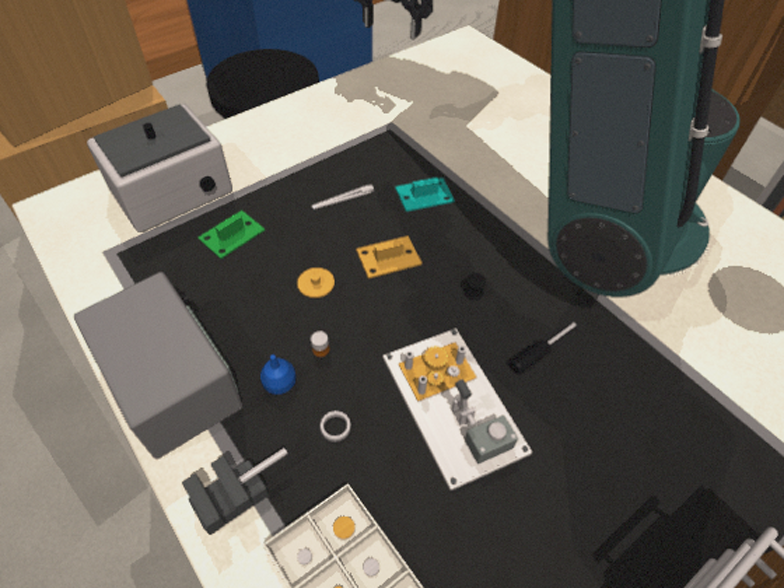

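View pics/top0.png

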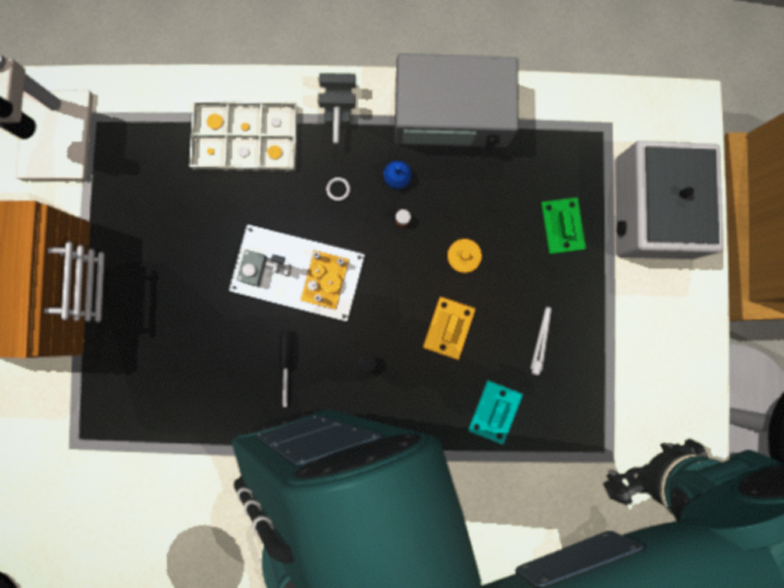

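The views show the brass cover at about (390,257) in the scene image and (450,327) in the top image, which are at 1.4x. The stand is at about (458,408) in scene and (297,272) in top, with the button at (497,430) in scene. Green and turquoise plates are the look-alikes.

```bash
cat > meas.py <<'E'
from h import *
np.set_printoptions(precision=4,suppress=True)
def rect(pts):
    (x,y),(w,h),a=cv2.minAreaRect((pts*1000).astype(np.float32)); 
    if w<h: a-=90; w,h=h,w
    return np.array([x,y,w,h,(a+90)%180-90])  # a: long side direction
if __name__=='__main__':
  for n in ['top','scene']:
    c=cam(n); P=cloud(c); hsv=cv2.cvtColor(c['frame'],cv2.COLOR_RGB2HSV)
    for k,z in [('stand',.01),('cover',.005)]:
        for r in ctrl.regions_of(k,n)[:3]:
            m=r['region']; 
            if k=='cover':
                h=np.median(hsv[m][:,0]); 
                if h>28 : continue
                l,t,w,hh=[int(q) for q in r['extent']]
                M=np.zeros_like(m);M[t-3:t+hh+3,l-3:l+w+3]=1
                m=M&(hsv[...,0]<30)&(hsv[...,1]>110)&(hsv[...,2]>90)
            v,u=np.nonzero(m); zz=P[v,u,2]
            ok=(abs(zz-z)<.006)
            w=onz(c,np.c_[u,v][ok],z)[:,:2]
            # dominant component
            print(n,k,round(r['score'],2),ok.sum(),rect(w),'medz',np.median(zz[ok]))
E
python3 meas.py
python3 - <<'E'
from h import *
for n,a in [('scene',(250,165,140,190)),('top',(155,155,195,110))]:
    c=cam(n);save(c,n+'1.png',a,4 if n=='top' else 3)
E
```

```text
top stand 0.62 3120 [535.7626  88.3556 229.1375 129.9561  76.8193] medz 0.010544337096370482
top cover 0.69 922 [ 438.6769 -200.1202  103.4839   73.4192  -17.4814] medz 0.004403367808363257
scene stand 0.94 4584 [538.9581  91.8383 229.5968 131.3858  77.1243] medz 0.010182334685534866
scene cover 0.83 678 [ 440.2846 -198.3886  102.0334   76.3452  -17.7693] medz 0.004076870548230471
```

View pics/top1.png

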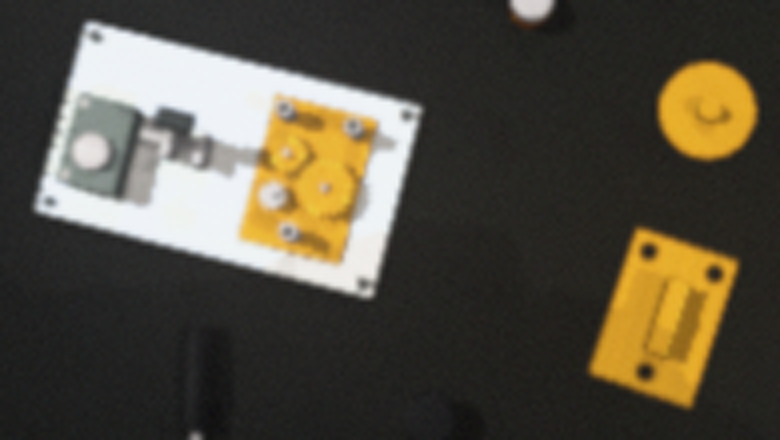

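View pics/scene1.png

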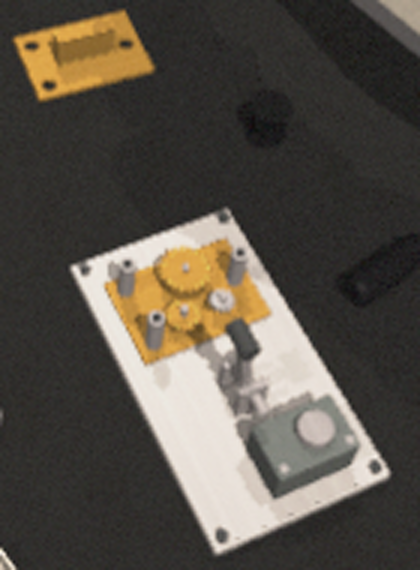

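The crops show the button, the dark lever crossbar near the stand's centre line, three pillars, and the cover with its two-hole end towards +x. So the stand's yaw is about -13° and the cover's is about -17.6°.

```bash
python3 - <<'E'
from h import *
np.set_printoptions(precision=1,suppress=True)
y=np.radians(-13.0);R=np.array([[np.cos(y),-np.sin(y)],[np.sin(y),np.cos(y)]])
S={'top':np.array([535.8,88.4]),'scene':np.array([539.0,91.8])}
o={'top':(155,155,4),'scene':(250,165,3)}
f={'top':dict(button=(93,150,52),bar=(175,120,98),p0=(353,127,50),p1=(286,110,50)),
 'scene':dict(button=(317,428,52),bar=(243,340,95),p2=(239,254,50),p0=(127,264,50),p1=(156,317,50))}
f['top']={'button':(93,150,52),'bar':(175,120,98),'p1':(353,127,50),'p0':(286,110,50),'p2':(290,231,50)}
for n in f:
    c=cam(n)
    for k,(u,v,z) in f[n].items():
        l,t,s=o[n]; w=onz(c,[(l+(u+.5)/s-.5,t+(v+.5)/s-.5)],z/1000)[0,:2]*1000
        print(n,k,w,'stand frame',(w-S[n])@R)
E
python3 -m crank '[255,150,340,0,-39.6, 255,300,640,0,-39.6, 255,300,640,0,-39.6, 255,300,640,0,-39.6, 255,300,640,0,-39.6, 255,300,640,0,-39.6, 255,300,640,0,-39.6, 255,300,640,0,-39.6, 255,300,640,0,-39.6, 255,300,640,0,-39.6, 255,300,640,0,-39.6, 255,300,640,0,-39.6]'
```

```text
top button [535.9 169.8] stand frame [-18.2  79.3]
top bar [550.8 110.5] stand frame [ 9.7 25. ]
top p1 [554.3   4.2] stand frame [ 37.  -77.9]
top p0 [564.3  47.3] stand frame [ 37.1 -33.7]
top p2 [487.   42.4] stand frame [-37.2 -55.7]
scene button [537.1 174. ] stand frame [-20.3  79.7]
scene bar [552.7 113.3] stand frame [ 8.5 24. ]
scene p2 [489.6  46.2] stand frame [-37.8 -55.6]
scene p0 [557.5   6. ] stand frame [ 37.4 -79.5]
scene p1 [567.7  50.3] stand frame [ 37.3 -34. ]
clock: 2.8
tool_pos: [0.472, 0.0075, 0.2044]
tcp_rot: [[0.985, -0.174, 0.004], [-0.174, -0.984, 0.028], [-0.0, -0.028, -1.0]]
force: [-0.5, 0.2, 0.4]
gripper_width: 0.001
gripper_force: 0.0
```

```bash
python3 -m crank '[255,64,164,-60,-3, 255,64,164,-100,-3, 255,64,164,-130,-3, 255,64,164,-130,-3, 255,64,164,-130,-3, 255,64,164,-130,-3]'
python3 - <<'E'
from h import *
s=ctrl.read_state();print(s['tool_pos'],np.degrees(np.arctan2(s['tcp_rot'][1][0],s['tcp_rot'][0][0])),s['tcp_rot'])
for n,a in [('scene',(290,200,120,150)),('top',(150,130,120,100))]:
    c=cam(n);save(c,n+'2.png',a,4)
E
python3 -c "
import cv2,numpy as np
a=cv2.imread('pics/scene2.png');b=cv2.imread('pics/top2.png');b=cv2.resize(b,(320,266));o=np.zeros((600,800,3),np.uint8);o[:,:480]=a;o[:266,480:]=b;cv2.imwrite('pics/c2.png',o)"
```

```text
clock: 3.4
tool_pos: [0.5044, 0.0174, 0.0963]
tcp_rot: [[0.986, -0.165, 0.008], [-0.165, -0.984, 0.063], [-0.003, -0.064, -0.998]]
force: [0.5, -0.0, 0.7]
gripper_width: -0.002
gripper_force: 0.0
[0.50437882 0.01740892 0.09626672] -9.522106619791845 [[ 0.98621828 -0.16526138  0.00788523]
 [-0.16542754 -0.98419299  0.06322892]
 [-0.00268871 -0.06366195 -0.9979679 ]]
```

View pics/c2.png

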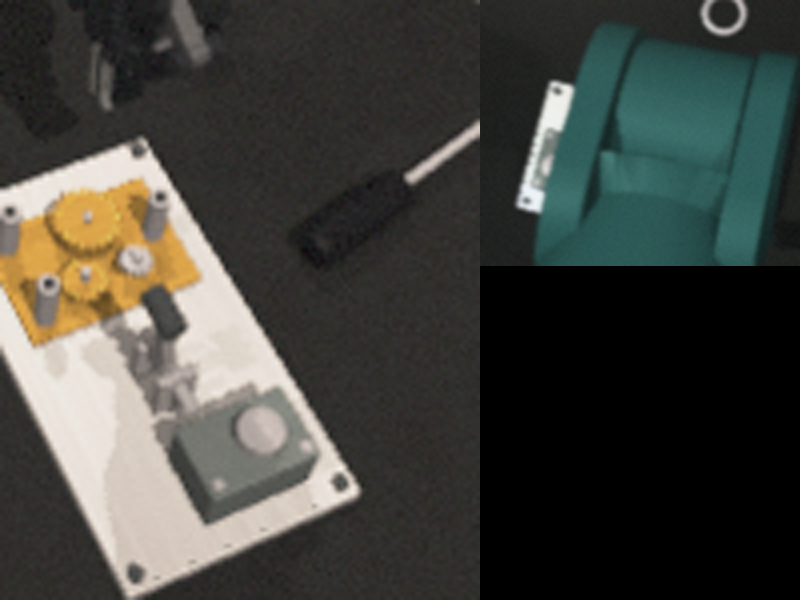

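The fingers hang beside the movement at the upper left of the scene crop. The arm stopped short of the button, so I'll check the joints.

```bash
python3 -c "
from h import *
s=ctrl.read_state();print(s['joint_pos'],s['dq'],s['force'],s['joint_efforts'],s['clock'],s['tool_pos'])"; python3 -m crank '[255,0,0,40,0, 255,0,0,40,0]';  python3 -c "
from h import *
s=ctrl.read_state();print(s['joint_pos'],s['tool_pos'],s['tcp_rot'])"
```

```text
[ -9.55281177  16.34507002 -18.59582387  55.26602405   3.65257988
 179.94102102] [ 0.22099879 -1.40552237  1.3550643   2.00115095 -0.05929733  0.05370542] [0.10616365 0.42633649 0.9917204 ] [ 4.68253938e-02 -6.04140902e+01  3.40687788e+01 -1.03851568e+00
  2.56401747e-01 -3.33123626e-04] 3.5 [0.50404271 0.01770452 0.09625825]
clock: 3.7
tool_pos: [0.5063, 0.0175, 0.1415]
tcp_rot: [[0.986, -0.164, 0.014], [-0.165, -0.984, 0.062], [0.004, -0.064, -0.998]]
force: [0.3, -0.8, -0.4]
gripper_width: 0.002
gripper_force: 0.0
[ -9.5326245   14.43529449 -13.77776397  61.56465099   3.65463561
 179.94063511] [0.50634685 0.01750547 0.14148116] [[ 0.9863545  -0.16400662  0.01437463]
 [-0.16458807 -0.98439796  0.06222079]
 [ 0.00394573 -0.06373765 -0.99795889]]
```

```bash
python3 -m crank '[255,0,0,10,9, 255,0,0,10,18, 255,0,0,10,27, 255,30,40,10,36, 255,30,80,10,45, 255,30,120,10,54, 255,30,154,10,63, 255,30,154,10,72, 255,30,154,10,81, 255,30,154,10,90, 255,30,154,10,90, 255,30,154,10,90]';  python3 -c "
from h import *
s=ctrl.read_state();print(s['joint_pos'],s['tool_pos'],s['tcp_rot'])"
```

```text
clock: 4.9
tool_pos: [0.5346, 0.172, 0.1478]
tcp_rot: [[0.163, 0.985, -0.062], [0.987, -0.163, 0.009], [-0.002, -0.063, -0.998]]
force: [-0.3, -0.3, -0.2]
gripper_width: 0.002
gripper_force: 0.0
[  8.93574886  22.44937567  -0.63316675  70.36831396   1.04646423
 108.30379675] [0.53462809 0.17203731 0.14780064] [[ 0.16326884  0.98461333 -0.0622887 ]
 [ 0.98658033 -0.16304503  0.00869364]
 [-0.00159599 -0.06287221 -0.99802031]]
```

Joint 6 hit its +180° limit, which left the tool tilted about 3.6° along its closing axis. I'll cancel that by pressing gently against the outward reach limit, with the tool y axis pointing radially.

```bash
python3 -m crank '[255,30,10,40,8, 255,70,20,80,16, 255,110,30,100,23, 255,150,40,100,23, 255,190,50,100,23, 255,190,50,100,23]';  python3 -c "
from h import *
s=ctrl.read_state();print(s['joint_pos'],s['tool_pos'],s['tcp_rot'])"; python3 -m crank '[255,12,3,0,0, 255,24,6,0,0, 255,36,9,0,0,255,36,9,0,0]';  python3 -c "
from h import *
s=ctrl.read_state();print(s['joint_pos'],s['tool_pos'],s['tcp_rot'])"
```

```text
clock: 5.5
tool_pos: [0.7122, 0.2184, 0.2492]
tcp_rot: [[-0.229, 0.971, -0.06], [0.973, 0.229, -0.016], [-0.002, -0.063, -0.998]]
force: [-0.4, -0.2, 0.8]
gripper_width: -0.003
gripper_force: 0.0
[ 10.89777802  46.80826672  61.44831673 108.22081004  -0.25684516
  87.65382211] [0.7121937  0.2183829  0.24918156] [[-0.22929203  0.97147683 -0.06048094]
 [ 0.9733558   0.22872636 -0.01620947]
 [-0.00191354 -0.06258618 -0.99803773]]
clock: 5.9
tool_pos: [0.7386, 0.2244, 0.241]
tcp_rot: [[-0.23, 0.972, -0.051], [0.973, 0.23, -0.014], [-0.002, -0.053, -0.999]]
force: [0.5, 1.1, 0.5]
gripper_width: 0.0
gripper_force: 0.0
[ 10.95001658  54.54395341  78.27948959 116.76471379  -0.21277137
  87.66414038] [0.73864523 0.22443328 0.24096998] [[-0.22994512  0.97185709 -0.05117661]
 [ 0.97320236  0.22954285 -0.01368382]
 [-0.00155149 -0.05295173 -0.99859587]]
```

```bash
python3 -m crank '[255,12,3,0,0, 255,24,6,0,0, 255,24,6,0,0]'|grep -A1 _pos; python3 -c "
from h import *
s=ctrl.read_state();print(s['joint_pos'])"; python3 -m crank '[255,10,3,0,0,255,20,6,0,0]'|grep -A1 _pos
```

```text
tool_pos: [0.7506, 0.2271, 0.2341]
tcp_rot: [[-0.232, 0.972, -0.034], [0.973, 0.232, -0.009], [-0.001, -0.036, -0.999]]
[ 10.9522203   55.03431078  78.33086565 115.32722941  -0.16051891
  87.555358  ]
tool_pos: [0.7602, 0.2301, 0.2267]
tcp_rot: [[-0.232, 0.972, -0.023], [0.973, 0.232, -0.006], [-0.001, -0.024, -1.0]]
```

```bash
python3 -m crank '[255,10,3,0,0,255,20,5,0,0,255,20,5,0,0]'|grep -A1 _pos; python3 -m crank '[255,10,2,0,0,255,10,2,0,0]'|grep -A1 _pos
```

```text
tool_pos: [0.7698, 0.2318, 0.2182]
tcp_rot: [[-0.232, 0.973, -0.013], [0.973, 0.232, -0.004], [-0.001, -0.014, -1.0]]
tool_pos: [0.7747, 0.2322, 0.2151]
tcp_rot: [[-0.232, 0.973, -0.007], [0.973, 0.232, -0.002], [-0.0, -0.007, -1.0]]
```

The tilt is now 0.4°. Next I'll move above the button.

```bash
python3 -m crank '[255,-40,-10,0,8, 255,-80,-20,0,16, 255,-120,-30,0,24,255,-160,-40,0,32, 255,-200,-50,-20,40, 255,-238,-60,-60,48, 255,-238,-60,-100,56, 255,-238,-60,-130,63.6, 255,-238,-60,-130,63.6]'
python3 - <<'E'
from h import *
s=ctrl.read_state();print(s['joint_pos'])
for n,a in [('scene',(310,220,100,125))]:
    c=cam(n);save(c,n+'3.png',a,4)
E
```

```text
clock: 7.8
tool_pos: [0.5344, 0.1719, 0.0847]
tcp_rot: [[-0.941, 0.338, -0.001], [0.338, 0.941, -0.007], [-0.001, -0.007, -1.0]]
force: [1.0, 0.1, -0.3]
gripper_width: 0.002
gripper_force: 0.0
[  9.72376149  22.26904367 -11.13257014  56.74571917  -0.37556399
  29.50688928]
```

View pics/scene3.png

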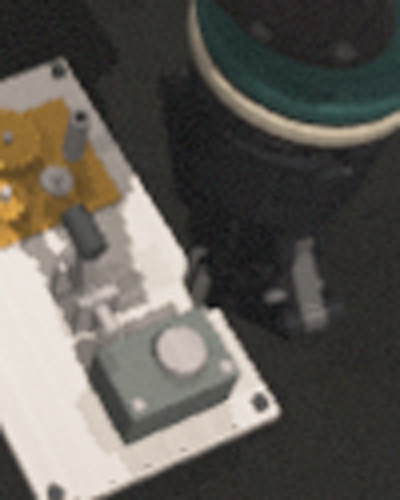

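Run:
```python
from h import *
s=ctrl.read_state();print(s['tool_pos'],s['clock'])
c=cam('scene');p=proj(c,[s['tool_pos'],[.5365,.172,.052]]);print((p-[310,220])*4)
P=cloud(c)
for u,v in [(305,290),(315,315),(180,350)]:
    print(P[220+v//4,310+u//4])
```

```text
[0.52530074 0.17033994 0.0778546 ] 7.85
[[203.50764305 305.77105751]
 [179.28260432 345.39911082]]
[0.54893678 0.21855308 0.20245864]
[0.55088278 0.22640063 0.19696462]
[0.53775594 0.17348476 0.05335832]
```

```bash
python3 -m crank '[255,11,2,0,0, 255,11,2,0,0,255,11,2,0,0]'; python3 -c "
from h import *
s=ctrl.read_state();print(s['joint_pos'],s['dq'])"
```

```text
clock: 8.2
tool_pos: [0.5496, 0.1746, 0.0867]
tcp_rot: [[-0.939, 0.345, 0.0], [0.345, 0.938, -0.007], [-0.003, -0.006, -1.0]]
force: [-0.1, 0.6, 0.3]
gripper_width: -0.0
gripper_force: 0.0
[ 9.73977778 23.49267194 -8.76454706 57.78022616 -0.37486735 29.93833429] [ 0.07290039 -0.33335676 -1.30716447 -0.24811026 -0.01208882 -0.30014657]
```

```bash
python3 -m crank '[255,-12,-2.5,-10,7, 255,-12,-2.5,-20,7,255,-12,-2.5,-25,7,255,-12,-2.5,-25,7]'; python3 -c "
from h import *
s=ctrl.read_state();print(s['tool_pos'],s['force'])"
```

```text
clock: 8.6
tool_pos: [0.5357, 0.1718, 0.0601]
tcp_rot: [[-0.973, 0.23, -0.002], [0.23, 0.973, -0.007], [0.0, -0.008, -1.0]]
force: [-0.6, 0.0, 0.5]
gripper_width: 0.006
gripper_force: 0.0
[0.53572028 0.17184414 0.06010909] [-0.59097857  0.01431536  0.50351147]
```

```bash
python3 -m crank '[255,0,0,-6,0, 255,0,0,-10,0,255,0,0,-13,0,255,0,0,-14,0,255,0,0,-14.5,0,255,0,0,-14.5,0]'
python3 - <<'E'
from h import *
np.set_printoptions(precision=1,suppress=True)
c=cam('scene')
for k in ['lever_tip','lever','button_top']: print(k,[(round(r['score'],2),np.array(r['extent'])) for r in ctrl.look_for(k,'scene')[:2]])
S=np.array([537.4,90.1])
print(proj(c,[[.485,.126,.063],[.552,.112,.095]]))
save(c,'scene4.png',(290,220,120,130),4)
E
```

```text
clock: 9.2
tool_pos: [0.5355, 0.1718, 0.0462]
tcp_rot: [[-0.974, 0.227, -0.001], [0.227, 0.974, -0.007], [-0.0, -0.007, -1.0]]
force: [0.0, 0.3, 0.6]
gripper_width: -0.0
gripper_force: 0.0
lever_tip [(0.7, array([325.5, 269.8,  15.4,  30. ]))]
lever [(0.6, array([328.4, 272.2,  14.6,  29.1])), (0.51, array([275. , 236.5, 104.4, 115.2]))]
button_top [(0.44, array([347.7, 303.9,  15.7,   9.4])), (0.17, array([214.2, 193.4,  25.7,  20.7]))]
[[358.6 272.1]
 [330.5 277.3]]
```

View pics/scene4.png

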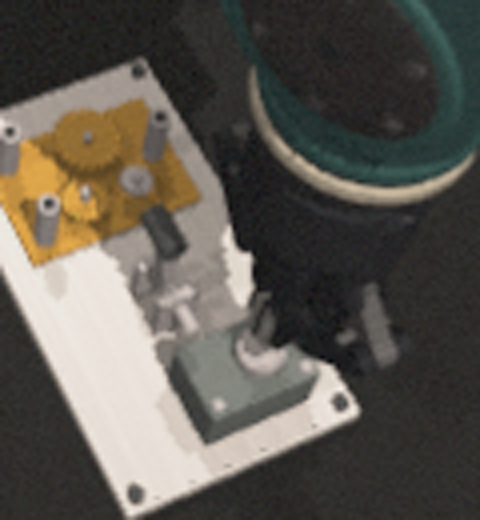

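The fingertips meet the button at about (260,345) in the crop. It doesn't look pressed yet, and the lever still stands at (163,230). I'll press further in small steps.

```bash
python3 -c "
from h import *
c=cam('scene');s=ctrl.read_state();print(s['tool_pos'],s['force'],onz(c,[(355.5,305)],.046),onz(c,[(355.5,305)],.055),onz(c,[(355.5,308)],.052))"; python3 -m crank '[255,0,0,-2,0,255,0,0,-2,0]'|grep -A1 -E 'tool|force'
```

```text
[0.53550098 0.17180157 0.04627449] [ 0.26135005 -0.39925549 -0.13785615] [[0.53081845 0.16936729 0.046     ]] [[0.53490435 0.1714662  0.055     ]] [[0.53779503 0.17522756 0.052     ]]
tool_pos: [0.5353, 0.1718, 0.0439]
tcp_rot: [[-0.974, 0.227, -0.002], [0.227, 0.974, -0.007], [-0.0, -0.007, -1.0]]
force: [0.4, -0.8, -0.1]
gripper_width: -0.005
gripper_force: 0.0
```

```bash
for i in 1 2 3; do python3 -m crank '[255,0,0,-2,0,255,0,0,-2,0]'|grep -E 'tool|^force'; done
python3 - <<'E'
from h import *
c=cam('scene')
for k in ['lever_tip']: print(k,[(round(r['score'],2),np.array(r['extent'])) for r in ctrl.look_for(k,'scene')[:2]])
save(c,'scene5.png',(310,240,90,100),6)
E
```

```text
tool_pos: [0.5353, 0.1718, 0.0419]
force: [0.2, -1.5, 0.3]
tool_pos: [0.5353, 0.1718, 0.0399]
force: [0.2, 0.4, -0.1]
tool_pos: [0.5353, 0.1718, 0.0379]
force: [0.6, -0.7, -0.3]
lever_tip [(0.72, array([327.6, 273.7,  14.8,  26.4])), (0.3, array([254.7, 171.1,  45.5,  28.1]))]
```

View pics/scene5.png

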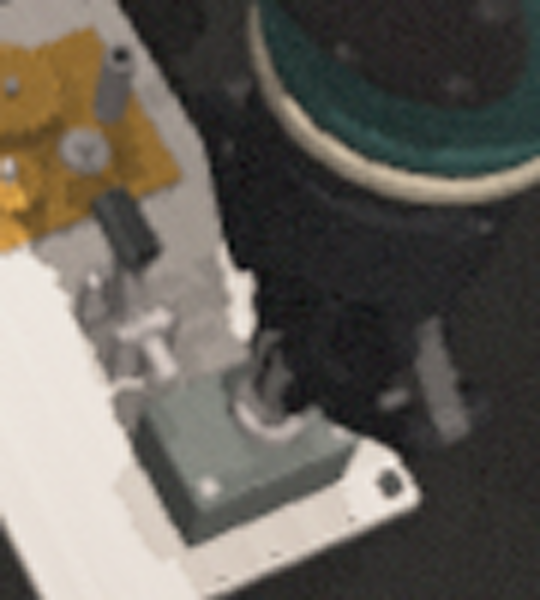

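The tips are still just short of or at the cap, which is around (265,410) in the crop. There is no force yet, so I'll continue down.

```bash
for i in 1 2 ; do python3 -m crank '[255,0,0,-2,0,255,0,0,-2,0]'|grep -E 'tool|^force'; done
python3 - <<'E'
from h import *
c=cam('scene');s=ctrl.read_state()
for k in ['lever_tip']: print(k,[(round(r['score'],2),np.array(r['extent'])) for r in ctrl.look_for(k,'scene')[:2]])
P=cloud(c); R=np.array(s['tcp_rot']);q=(P-s['tool_pos'])@R
m=(abs(q[...,0])<.02)&(abs(q[...,1])<.03)&(q[...,2]<.02)&(q[...,2]>-.06)
v,u=np.nonzero(m)
for a,b in zip(v[::12],u[::12]): print((b,a),(q[a,b]*1000).round(0),c['frame'][a,b])
E
```

```text
tool_pos: [0.5353, 0.1718, 0.0359]
force: [-0.3, 0.2, -0.1]
tool_pos: [0.5353, 0.1718, 0.0339]
force: [-0.6, 0.3, 0.7]
lever_tip [(0.5, array([273.3, 234. , 104.6, 115.3])), (0.47, array([326. , 272.2,  16.7,  30.9]))]
(np.int64(352), np.int64(295)) [ -6. -12. -48.] [112 108 102]
(np.int64(353), np.int64(299)) [-10.  -3. -51.] [71 70 65]
(np.int64(340), np.int64(301)) [-17. -25.  -6.] [142 133 127]
(np.int64(346), np.int64(302)) [ -9. -17.  -9.] [120 120 113]
(np.int64(342), np.int64(303)) [-16. -19.  -8.] [129 125 118]
(np.int64(354), np.int64(303)) [-11.   4. -48.] [76 76 72]
(np.int64(349), np.int64(304)) [ -6. -11.  -9.] [102 101  95]
(np.int64(362), np.int64(304)) [ -3.  15. -59.] [27 31 30]
(np.int64(353), np.int64(305)) [-10.   2. -36.] [64 61 58]
(np.int64(346), np.int64(306)) [-13. -10. -10.] [132 137 128]
(np.int64(358), np.int64(306)) [ -6.  11. -46.] [29 30 29]
(np.int64(352), np.int64(307)) [ -7.  -1. -18.] [106  99  95]
(np.int64(345), np.int64(308)) [-17.  -7. -10.] [132 136 126]
(np.int64(357), np.int64(308)) [ -6.  10. -36.] [35 34 35]
(np.int64(351), np.int64(309)) 
[... 652 characters left out ...]
64(366), np.int64(315)) [14. 21. -6.] [105 105 101]
(np.int64(357), np.int64(316)) [ -5.  17. -11.] [120 120 114]
(np.int64(350), np.int64(317)) [-19.  14. -13.] [118 121 114]
(np.int64(362), np.int64(317)) [ 5. 21. -5.] [95 95 90]
(np.int64(355), np.int64(318)) [-10.  19. -12.] [117 120 112]
(np.int64(350), np.int64(319)) [-19.  16. -10.] [121 121 115]
(np.int64(362), np.int64(319)) [ 8. 20.  8.] [85 87 82]
(np.int64(358), np.int64(320)) [-2. 20.  3.] [83 85 80]
(np.int64(356), np.int64(321)) [-6. 21.  2.] [86 87 81]
(np.int64(356), np.int64(322)) [-5. 21.  9.] [84 85 81]
(np.int64(351), np.int64(324)) [-17.  21.   7.] [86 86 81]
(np.int64(350), np.int64(327)) [-17.  22.  20.] [138 134 126]
```

```bash
for i in 1 2 3; do python3 -m crank '[255,0,0,-2,0,255,0,0,-2,0]'|grep -E 'tool|^force'; done
python3 - <<'E'
from h import *
c=cam('scene')
for k in ['lever_tip','lever']: print(k,[(round(r['score'],2),np.array(r['extent'])) for r in ctrl.look_for(k,'scene')[:2]])
E
```

```text
tool_pos: [0.5353, 0.1718, 0.0319]
force: [-0.0, -0.0, 0.2]
tool_pos: [0.5353, 0.1718, 0.0299]
force: [-0.1, 0.1, -0.2]
tool_pos: [0.5353, 0.1718, 0.0279]
force: [0.4, -0.6, -0.5]
lever_tip [(0.65, array([324.7, 270.7,  14.7,  33.6]))]
lever [(0.73, array([255.6, 170.6,  47.9,  28.2])), (0.57, array([277.8, 238.1,  98.7, 112.1]))]
```

```bash
cat > zm.py <<'E'
from h import *
c=cam('scene');P=cloud(c);g=c['frame'].mean(2)
for v in range(290,322):
    print(v,' '.join('%3d'%(P[v,u,2]*1000) for u in range(338,376,1)))
for uv in [(353,306),(356,308),(352,302),(356,302),(353,309),(357,312)]: print(uv,(P[uv[1],uv[0]]*1000).round(),g[uv[1],uv[0]])
E
python3 zm.py
```

```text
290  43  12  11   9   8  11   8  10  11  12   8   9   7  12 108 124 125 123 123 121 148 154 157 184 188 189 190 192 191 194 194 194 195 197 197 194 198 197
291  44  43  10  10  11  11   9  12   9  10  10   9   9  99 104 110 122 120 121 117 104 150 155 157 161 184 187 187 187 189 191 192 193 192 194 193 192 195
292  43  45   9  13  10  10  10   9   8  11   8  12  11  97 103 109 111 115 114 113 140 143 151 155 158 162 160 158 185 186 188 188 189 190 190 190 191 188
293  43  42   9  10   7   8   9  12  11   9  10   9  10  95 101 102 108 112 114 130 135 141 151 153 157 159 160 157 154 155 160 162 165 186 187 185 187 187
294  36  35  13   9   9   9  10   9  12  12  12  12  10  10 103 103 107 109 107 131 134 138 142 151 156 158 156 151 150 153 156 161 165 169 172 173 177 181
295  31  11   8  11   9   8  10   9  11  11   8  10  10  10  98 102 104 105 125 127 133 137 139 149 152 150 148 143 148 152 152 158 164 169 172 173 176 177
296  29  10  11  10  10   8   9  10   8  11  11  12  13   9  78  98 102 101 101 126 130 134 137 141 148 146 142 140 146 149 153 162 161 167 169 172 174 177
297  22 
[... 3442 characters left out ...]
5  42  43  46  41  45  44  42  44  46  43  44  42  42  41  41  38  36  33  32  29  27  24  21  18  14  11  10  10   9   9  11  13   9  12
320  29  34  38  42  43  40  42  43  44  43  44  45  45  44  43  44  42  42  38  32  31  29  25  22  20  19  15  11  12   8   8  10  12  10  14  12  12  16
321  26  31  36  41  42  43  45  45  43  47  44  44  42  43  43  41  38  35  33  28  28  22  18  17  15   9   9   9  10  14  10   9  10  10  10   9  13  13
(353, 306) [545. 173.  66.] 73.0
(356, 308) [543. 179.  64.] 45.333333333333336
(352, 302) [544. 167.  73.] 75.66666666666667
(356, 302) [550. 178.  98.] 48.0
(353, 309) [547. 176.  62.] 95.66666666666667
(357, 312) [541. 183.  52.] 91.66666666666667
```

Run:
```python
from h import *
c=cam('scene');s=ctrl.read_state();print(s['tool_pos'])
a=cv2.resize(cv2.imread('pics/scene5.png'),(90,100),interpolation=cv2.INTER_AREA);b=c['frame'][:,:,::-1]
T=a[30:75,68:80] # linkage
r=cv2.matchTemplate(b[220:350,300:420].copy(),T.copy(),cv2.TM_CCOEFF_NORMED);_,m,_,l=cv2.minMaxLoc(r);print(m,np.array(l)+[300,220]-[310+68,240+30])
p=proj(c,[[.5353,.1718,.0379],[.5353,.1718,.0279],[.5353,.1718,.2379],[.5353,.1718,.2279]]);print(p)
save(c,'scene6.png',(310,230,90,100),6)
```

```text
[0.53546909 0.17180654 0.02818446]
0.9815284609794617 [-1  3]
[[353.98287627 309.0220321 ]
 [353.13631391 311.16948947]
 [375.34553922 254.63688413]
 [374.02835439 258.00105551]]
```

View pics/scene6.png

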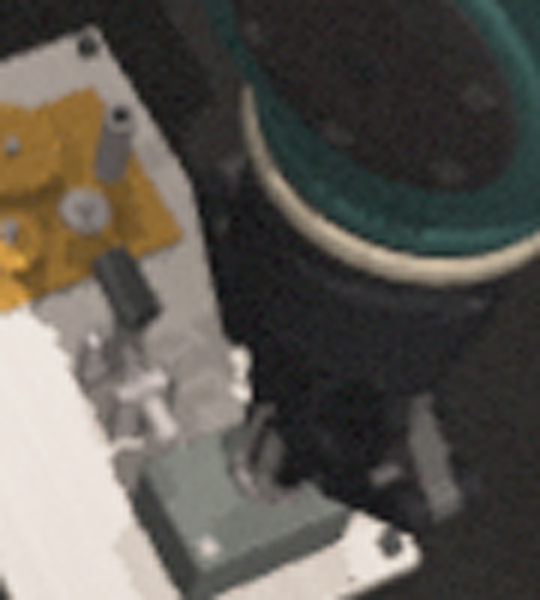

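The arm really did move down, and the depth map puts the fingertips at about 57–60 mm. The true tips are therefore roughly 30 mm above the reported TCP, so I'll keep going down by force.

```bash
for i in 1 2 3 4; do python3 -m crank '[255,0,0,-2,0,255,0,0,-2,0]'|grep -E 'tool|^force'; done
```

```text
tool_pos: [0.5353, 0.1718, 0.0259]
force: [0.7, 0.1, 0.2]
tool_pos: [0.5355, 0.1718, 0.024]
force: [-0.5, -0.8, 2.0]
tool_pos: [0.5355, 0.1718, 0.0221]
force: [-0.0, -0.1, 2.6]
tool_pos: [0.5355, 0.1718, 0.02]
force: [0.6, 0.6, 3.3]
```

```bash
python3 -m crank '[255,0,0,-1,0,255,0,0,-1.5,0,255,0,0,-1.5,0,255,0,0,-1.5,0]'|grep -E 'tool|^force'
python3 - <<'E'
from h import *
c=cam('scene')
for k in ['lever_tip','lever']: print(k,[(round(r['score'],2),np.array(r['extent']).round()) for r in ctrl.look_for(k,'scene')[:2]])
P=cloud(c); 
for z in [.0]: print((P[276:282,327:333,2]*1000).round())
E
```

```text
tool_pos: [0.5355, 0.1718, 0.0189]
force: [-1.1, -0.1, 8.1]
lever_tip []
lever [(0.56, array([330., 281.,  15.,  20.]))]
[[10. 11. 10.  9. 11.  8.]
 [11.  7.  7.  9.  9.  9.]
 [10. 10.  9.  9.  8. 10.]
 [11. 10.  9.  8.  9.  8.]
 [ 9. 10.  9.  8.  9. 10.]
 [ 9. 10.  8.  9. 10.  8.]]
```

The button is fully in at 8 N and the lever has dropped. Next I'll raise, open partly, move above the crossbar and check.

```bash
python3 -m crank '[153,0,0,30,0,153,0,0,60,0,153,-22,-22,80,0,153,-44,-45,80,0,153,-44,-45,80,0,153,-44,-45,80,0,153,-44,-45,80,0]'
python3 - <<'E'
from h import *
np.set_printoptions(precision=1,suppress=True)
c=cam('scene');P=cloud(c)*1000;s=ctrl.read_state()
S=np.array([537.4,90.1]);y=np.radians(-13);R=np.array([[np.cos(y),-np.sin(y)],[np.sin(y),np.cos(y)]])
for k in ['lever_tip','lever']: print(k,[(round(r['score'],2),np.array(r['extent']).round()) for r in ctrl.look_for(k,'scene')[:2]])
Q=P.copy();Q[...,:2]=(P[...,:2]-S)@R
t=(np.array(s['tool_pos'])[:2]*1000-S)@R;print('tcp stand',t)
m=(Q[...,0]>-75)&(Q[...,0]<-25)&(Q[...,1]>5)&(Q[...,1]<45)&(Q[...,2]>40)&(Q[...,2]<80)
print('bar pts');print(np.percentile(Q[m],[2,25,50,75,98],axis=0),m.sum())
for z in range(80,170,8):
    m=(abs(Q[...,0]-t[0])<45)&(abs(Q[...,1]-t[1])<70)&(abs(Q[...,2]-z)<4)
    if m.sum(): print(z,m.sum(),'x',np.percentile(Q[m][:,0],[3,50,97]),'y',np.sort(Q[m][:,1])[::max(1,m.sum()//10)])
save(c,'scene7.png',(310,220,100,110),6)
E
```

```text
clock: 13.75
tool_pos: [0.4919, 0.1271, 0.0985]
tcp_rot: [[-0.974, 0.227, -0.001], [0.227, 0.974, -0.007], [-0.0, -0.007, -1.0]]
force: [-0.6, 0.1, 0.1]
gripper_width: 0.401
gripper_force: 0.0
lever_tip [(0.51, array([330., 269.,  34.,  33.]))]
lever [(0.71, array([330., 267.,  36.,  32.]))]
tcp stand [-52.7  25.9]
bar pts
[[-58.5  14.8  50.7]
 [-52.3  22.9  58.4]
 [-47.5  27.6  63.9]
 [-39.   30.4  68.4]
 [-26.7  37.3  71.2]] 146
128 18 x [-62.2 -50.1 -42.3] y [ 5.4  7.7 10.5 10.5 10.6 10.7 10.8 11.  11.1 11.2 11.2 11.2 11.3 11.4
 11.9 51.3 51.8 51.9]
136 53 x [-62.8 -46.2 -41.4] y [-0.8  7.8 10.7 10.9 11.1 11.6 12.1 50.9 52.3 55.7 57.5]
144 49 x [-60.9 -46.4 -41.6] y [-1.4  7.8 10.7 11.  11.1 11.2 11.5 12.  47.6 51.3 54.5 57.8 58.5]
152 51 x [-63.  -46.  -41.4] y [-1.6  6.7 10.7 11.1 11.4 11.9 46.5 50.6 52.5 56.9 59.7]
160 50 x [-61.9 -45.8 -41.4] y [ 6.1  8.2 10.2 10.8 11.3 11.9 12.1 46.5 51.4 56.7]
168 47 x [-57.4 -45.5 -39.2] y [-9.5  5.8  8.7  9.4  9.6 10.  10.3 11.1 49.  55.9 58.7 60.4]
```

```bash
python3 -m crank '[153,-1,-2.5,-20,0,153,-1,-2.5,-45,0,153,-1,-2.5,-65,0,153,-1,-2.5,-73,0,153,-1,-2.5,-73,0,153,-1,-2.5,-73,0]' 20; python3 -m crank '[200,0,0,0,0,220,0,0,0,0,230,0,0,0,0,230,0,0,0,0]' 20
```

```text
clock: 14.5
tool_pos: [0.4909, 0.1245, 0.0262]
tcp_rot: [[-0.974, 0.227, -0.001], [0.227, 0.974, -0.007], [-0.001, -0.007, -1.0]]
force: [0.2, -0.2, 0.9]
gripper_width: 0.399
gripper_force: 0.0
clock: 14.9
tool_pos: [0.4912, 0.125, 0.0266]
tcp_rot: [[-0.974, 0.227, 0.001], [0.227, 0.974, -0.006], [-0.002, -0.005, -1.0]]
force: [1.0, 5.9, 2.8]
gripper_width: 0.272
gripper_force: 22.0
```

```bash
python3 -m crank '[230,3,-0.7,5.3,0, 230,6.3,-1.5,10.1,0, 230,10.2,-2.4,14.7,0, 230,14.4,-3.3,18.7,0, 230,19.1,-4.4,22.3,0, 230,24.1,-5.6,25.4,0, 230,29.4,-6.8,28,0, 230,34.8,-8,30.1,0, 230,34.8,-8,30.1,0]'; python3 -m crank '[230,5.7,-1.3,1.5,0, 230,11.5,-2.7,2.4,0, 230,16,-3.7,2.6,0, 230,20.3,-4.7,2.6,0,230,23,-5.3,2.4,0,230,25,-5.8,2.1,0,230,25,-5.8,2.1,0,230,25,-5.8,2.1,0]'
```

```text
clock: 15.8
tool_pos: [0.526, 0.1169, 0.0566]
tcp_rot: [[-0.974, 0.227, -0.0], [0.227, 0.974, -0.006], [-0.001, -0.006, -1.0]]
force: [-1.5, 6.2, 0.8]
gripper_width: 0.277
gripper_force: 21.2
clock: 16.6
tool_pos: [0.5508, 0.111, 0.0588]
tcp_rot: [[-0.974, 0.227, 0.0], [0.227, 0.974, -0.006], [-0.002, -0.006, -1.0]]
force: [-0.3, 4.4, 5.1]
gripper_width: 0.274
gripper_force: 21.3
```

```bash
python3 -m crank '[230,1.5,-0.3,-0.2,0,230,1.5,-0.3,-0.2,0]'
python3 - <<'E'
from h import *
c=cam('scene')
for k in ['lever_tip','lever']: print(k,[(round(r['score'],2),np.array(r['extent']).round()) for r in ctrl.look_for(k,'scene')[:2]])
E
```

```text
clock: 16.8
tool_pos: [0.5524, 0.1107, 0.0587]
tcp_rot: [[-0.974, 0.227, 0.0], [0.227, 0.974, -0.006], [-0.002, -0.006, -1.0]]
force: [-0.8, 4.4, 6.2]
gripper_width: 0.274
gripper_force: 21.4
lever_tip []
lever [(0.64, array([331., 273.,   9.,  32.]))]
```

```bash
python3 -m crank '[190,0,0,0,0,170,0,0,0,0,153,0,0,0,0,153,0,0,0,0,153,0,0,15,0,153,0,0,35,0,153,0,0,60,0,153,0,0,80,0]'
python3 - <<'E'
from h import *
np.set_printoptions(precision=1,suppress=True)
c=cam('scene');P=cloud(c)*1000
for k in ['lever_tip','lever']: print(k,[(round(r['score'],2),np.array(r['extent']).round()) for r in ctrl.look_for(k,'scene')[:2]])
print((P[272:286:2,324:340:2,2]).round())
E
```

```text
clock: 17.75
tool_pos: [0.5518, 0.11, 0.1389]
tcp_rot: [[-0.974, 0.227, -0.001], [0.227, 0.974, -0.007], [-0.001, -0.007, -1.0]]
force: [-0.5, 0.4, 0.0]
gripper_width: 0.395
gripper_force: 0.0
lever_tip [(0.71, array([349., 303.,  12.,  11.])), (0.55, array([325., 272.,  14.,  32.]))]
lever [(0.55, array([327., 272.,  13.,  31.]))]
[[ 13.  12. 103. 102.  15.  14.   8.   9.]
 [ 11.  95. 102. 103. 100.  10.  10.  10.]
 [ 13.  96. 100. 102. 101.   9.  10.  10.]
 [  8.  11.  99. 101. 100. 101.  10.  10.]
 [  9.   9.  95.  99. 101. 101.  98.   6.]
 [ 11.   9.  10.  97. 103. 100.  99.   8.]
 [  9.  11.  44.  92.  96.  90.  10.   8.]]
```

The lever is back on its stop, with its box and depth the same as at the start. Now I'll go to the cover.

```bash
python3 -m crank '[100,-15,-40,0,-2,100,-30,-80,0,-4.5,100,-43,-120,0,-4.5,100,-56,-160,0,-4.5,100,-70,-200,0,-4.5,100,-85,-240,0,-4.5,100,-100,-280,0,-4.5,100,-113,-310,0,-4.5,100,-113,-310,-20,-4.5,100,-113,-310,-40,-4.5,100,-113,-310,-50,-4.5,100,-113,-310,-50,-4.5]'
cat > rel.py <<'E'
from h import *
np.set_printoptions(precision=1,suppress=True)
c=cam('scene');P=cloud(c)*1000;s=ctrl.read_state();hsv=cv2.cvtColor(c['frame'],cv2.COLOR_RGB2HSV)
T=np.array(s['tool_pos'])*1000;R=np.array(s['tcp_rot']);Rz=R.copy()
Q=P-T; Q=np.stack([-(Q@R[:,0]),Q@R[:,1],P[...,2]],-1)  # x: ahead (=-tool x), y: tool y, z world
near=(abs(Q[...,0])<80)&(abs(Q[...,1])<70)
br=near&(hsv[...,0]<30)&(hsv[...,1]>110)&(hsv[...,2]>60)
rib=br&(Q[...,2]>15)&(Q[...,2]<45); pl=br&(Q[...,2]<10)
for n,m in [('rib',rib),('plate',pl)]:
    if m.sum()>5: print(n,m.sum(),'x',np.percentile(Q[m][:,0],[2,50,98]),'y',np.percentile(Q[m][:,1],[2,50,98]),'z',np.percentile(Q[m][:,2],[2,50,98]))
for z in range(48,150,8):
    m=near&(abs(Q[...,2]-z)<4)&(hsv[...,1]<110)
    if m.sum(): print(z,m.sum(),'x',np.percentile(Q[m][:,0],[3,50,97]),'y',np.sort(Q[m][:,1])[::max(1,m.sum()//10)])
E
python3 rel.py
```

```text
clock: 19.1
tool_pos: [0.4377, -0.1991, 0.0862]
tcp_rot: [[-0.953, 0.303, -0.004], [0.303, 0.953, -0.005], [0.003, -0.007, -1.0]]
force: [-0.4, -0.1, -0.3]
gripper_width: 0.611
gripper_force: 0.0
rib 192 x [-22.3   2.7  26.1] y [-4.8  7.9 11.8] z [15.9 31.6 35.8]
plate 718 x [-48.7   6.9  50.9] y [-39.5  12.3  37.7] z [-1.8  3.9  7.6]
112 3 x [-5.2 -1.1 -0.2] y [-26.2 -25.2  33.9]
120 24 x [-6.8  3.9 10.1] y [-25.5 -24.8 -24.6 -24.4 -24.2 -24.  -23.8 -23.2 -23.   33.4  35.3  39.3]
128 37 x [-7.1  4.4 10. ] y [-27.  -25.2 -24.5 -23.7 -22.9  30.1  34.7  38.7  39.3  40.7  41.4  42.2
  43.3]
136 39 x [-11.4   4.3  10.2] y [-25.3 -24.9 -24.  -23.4 -20.2  32.6  34.7  36.7  40.3  41.   41.4  41.6
  42.8]
144 38 x [-8.6  5.5 10.6] y [-24.7 -24.3 -23.9 -23.2 -22.8 -22.5  30.4  33.8  34.8  37.3  39.8  42.1
  43.3]
```

```bash
python3 -m crank '[130,0,-1,-30,0,130,0,-1,-60,0,130,0,-1,-85,0,130,0,-1,-95,0,130,0,-1,-98,0,130,0,-1,-98,0,130,0,-1,-98,0]'; python3 rel.py
```

```text
clock: 19.85
tool_pos: [0.4395, -0.2012, -0.0093]
tcp_rot: [[-0.953, 0.303, -0.0], [0.303, 0.953, -0.008], [-0.002, -0.008, -1.0]]
force: [-0.2, -0.7, -0.4]
gripper_width: 0.493
gripper_force: 0.0
rib 91 x [-7.  14.  24.8] y [-17.7   7.8  38.2] z [17.  31.9 36.7]
plate 612 x [-50.   16.9  49.8] y [-37.4  17.1  38.8] z [-1.3  3.7  7.2]
48 22 x [-5.9  7.5 10.9] y [-24.8 -21.6 -19.7 -19.1 -18.3 -17.6 -17.   27.8  29.9  30.2  36.3]
56 11 x [ 3.7  9.1 11.4] y [-25.8 -24.  -22.1 -21.9 -21.6 -21.  -20.1 -18.6 -18.5 -16.7  30.2]
64 17 x [ 3.8 11.4 13.4] y [-41.3 -31.  -24.8 -22.7 -21.7 -21.2 -20.6 -19.9  31.4  33.5  34.4  35.9
  36.2  36.9  51.3  52.2  53.8]
72 42 x [-8.   9.9 12.5] y [-52.5 -20.2 -17.9  29.5  35.7  47.3  51.8  52.3  53.8  55.4  56.6]
80 28 x [-10.   10.5  12.6] y [-52.9 -42.7 -16.7 -14.9  30.3  31.   32.4  36.2  48.8  53.6  55.4  57.1
  57.3  58.4]
88 59 x [-6.2  7.7 16.9] y [-21.5 -12.1  20.4  21.7  26.8  28.2  29.1  30.3  32.2  50.   60.3  61.6]
96 44 x [-13.2  12.2  16.8] y [-22.5 -13.9  20.3  26.5  27.4  29.5  30.4  61.7  62.8  63.5  64.3]
104 43 x [-7.1 10.9 16.9] y [-14.1  -9.2  21.6  23.9  26.9  29.7  52.6  58.8  64.8  65.7  67.4]
112 44 x [-11.8  10.   19.3] y [-8.4 21.1 22.4 24.2 30.9 39.7 65.  66.9 67.7 68.1 69.1]
120 115 x [-15.4   4.4  19.5] y [-5.3 20.2 22.5 31.9 45.8 53.6 59.5 62.6 65.4 67.4 69. ]
128 53 x [-8.1  3.  17.6] y [13.2 18.3 30.9 37.6 38.5 41.4 42.6 43.4 44.2 46.2 50.7]
136 33 x [-9.4  2.9 11.1] y [24.8 31.7 36.9 38.1 38.9 39.5 39.8 39.9 40.4 41.4 41.9]
144 33 x [-9.4  5.1 28.6] y [ 3.  30.4 36.  37.4 38.3 38.8 39.1 39.4 39.7 40.  41.5]
```

```bash
python3 -m crank '[190,0,0,-3,0,230,0,0,-3,0,255,0,0,-3,0,255,0,0,-3,0,255,0,0,-3,0,255,0,0,-3,0]' 60;  python3 -m crank '[255,0,0,5,0,255,0,0,15,0,255,0,0,30,0,255,0,0,50,0,255,0,0,70,0,255,0,0,70,0]'; python3 rel.py | head -2
```

```text
clock: 20.5
tool_pos: [0.4389, -0.2008, -0.0131]
tcp_rot: [[-0.953, 0.303, -0.001], [0.303, 0.953, -0.007], [-0.001, -0.007, -1.0]]
force: [-1.0, 1.3, 6.3]
gripper_width: 0.149
gripper_force: 59.3
clock: 21.1
tool_pos: [0.4399, -0.2016, 0.0591]
tcp_rot: [[-0.953, 0.303, 0.001], [0.303, 0.953, -0.009], [-0.004, -0.009, -1.0]]
force: [0.1, 0.1, -4.9]
gripper_width: 0.149
gripper_force: 58.8
plate 23 x [-70.9  20.   33. ] y [-68.2 -40.6 -27. ] z [-2.2 -0.5  2. ]
72 2 x [-45.2  -4.8  35.7] y [35.9 38.4]
```

```bash
python3 -m crank '[255,5,15,12,0,255,17,45,15,1,255,29,80,15,2,255,41,115,15,3,255,53,150,15,4,255,65,185,15,4.6,255,75,212,15,4.6,255,82,230,15,4.6,255,85,237,10,4.6,255,85,237,5,4.6,255,85,237,5,4.6,255,85,237,5,4.6]'
cat > cov.py <<'E'
from h import *
np.set_printoptions(precision=1,suppress=True)
import sys
s=ctrl.read_state();T=np.array(s['tool_pos'])*1000;R=np.array(s['tcp_rot']);print(T,np.degrees(np.arctan2(R[1,1],R[0,1])))
zt=T[2]+13.1+5
for n in ['scene','top']:
    c=cam(n);P=cloud(c)*1000;hsv=cv2.cvtColor(c['frame'],cv2.COLOR_RGB2HSV)
    d=P[...,:2]-T[:2]
    m=(np.hypot(d[...,0],d[...,1])<75)&(abs(P[...,2]-zt)<6)
    br=m&(hsv[...,0]<30)&(hsv[...,1]>110)
    v,u=np.nonzero(br)
    if len(v)<30: print(n,'few',len(v));continue
    X=P[br]; A=np.c_[X[:,:2]-T[:2],np.ones(len(X))]; g=np.linalg.lstsq(A,X[:,2],rcond=None)[0]
    print(n,len(v),'plane slope deg',np.degrees(g[:2]),'z top@tcp',g[2],'expected',zt)
    w=onz(c,np.c_[u,v],zt/1000)[:,:2]
    (x,y),sz,a=cv2.minAreaRect((w*1000).astype(np.float32));print('rect',x,y,sz,a)
    l,t=u.min()-6,v.min()-6; print('bbox',l,t,u.max()-l+6,v.max()-t+6)
    k=6 if n=='scene' else 6
    save(c,n+sys.argv[1]+'.png',(int(l),int(t),int(u.max()-l+6),int(v.max()-t+6)),k)
E
python3 cov.py A
```

```text
clock: 22.35
tool_pos: [0.5232, 0.0353, 0.0612]
tcp_rot: [[-0.974, 0.227, -0.002], [0.227, 0.974, -0.007], [0.0, -0.008, -1.0]]
force: [-0.7, -0.5, -2.4]
gripper_width: 0.149
gripper_force: 59.1
[523.2  35.3  61.2] 76.90299290406006
scene 878 plane slope deg [-0.3 -0.4] z top@tcp 78.59015421970331 expected 79.33935586672712
rect 525.4691162109375 38.798370361328125 (72.19479370117188, 101.23696899414062) 77.31879425048828
bbox 280 229 71 47
top 102 plane slope deg [-0.5  0.1] z top@tcp 79.80691741930825 expected 79.33935586672712
rect 515.2830810546875 6.543509483337402 (11.42215633392334, 99.0815658569336) 78.4530029296875
bbox 229 175 24 51
```

The cover is level and within about 1 mm of target by measurement. I'll lower it to about 10 mm above the pillars and check the holes.

```bash
python3 -m crank '[255,1,-0.5,-4,0,255,1,-0.5,-8,0,255,1,-0.5,-12,0,255,1,-0.5,-14,0,255,1,-0.5,-14,0,255,1,-0.5,-14,0]'; python3 cov.py B
python3 - <<'E'
from h import *
np.set_printoptions(precision=1,suppress=True)
# holes: dark blobs inside cover region in scene picture, mapped to plate top & pillar tops
s=ctrl.read_state();T=np.array(s['tool_pos']);c=cam('scene')
y=np.radians(-13);R=np.array([[np.cos(y),-np.sin(y)],[np.sin(y),np.cos(y)]])
C=np.array([.5266,.0382]);H=np.array([[38,23],[38,-23],[-38,0]])/1000
zt=T[2]+.0131+.005
u=proj(c,[[*(C+R@h),zt] for h in H]);print('expected hole px',u)
hsv=cv2.cvtColor(c['frame'],cv2.COLOR_RGB2HSV)
brass=((hsv[...,0]<30)&(hsv[...,1]>110)).astype(np.uint8)
for p,h in zip(u,H):
    x0,y0=(p-7).round().astype(int);w=1.-(brass[y0:y0+15,x0:x0+15]);n,l,st,ce=cv2.connectedComponentsWithStats((w>0).astype(np.uint8))
    for i in range(1,n):
        q=ce[i]+[x0,y0]; print(h*1000,'blob',q,st[i,4],'plate-offset stand mm',((onz(c,[q],zt)[0,:2]-C)@R-h)*1000)
E
```

```text
clock: 23.05
tool_pos: [0.5247, 0.0357, 0.0477]
tcp_rot: [[-0.974, 0.226, -0.001], [0.226, 0.974, -0.007], [-0.0, -0.007, -1.0]]
force: [0.2, 0.2, -4.2]
gripper_width: 0.147
gripper_force: 59.1
[524.7  35.7  47.7] 76.96726977910171
scene 847 plane slope deg [-0.5 -0.5] z top@tcp 64.96390978768437 expected 65.77067069661521
rect 527.052734375 39.2992057800293 (72.16936492919922, 100.94019317626953) 77.18253326416016
bbox 279 233 71 47
top 96 plane slope deg [0.5 1.7] z top@tcp 66.89464172356516 expected 65.77067069661521
rect 516.974853515625 6.425138473510742 (12.019503593444824, 97.80242156982422) 79.2435073852539
bbox 229 175 24 50
expected hole px [[302.3 267.3]
 [292.4 249.2]
 [330.4 245.4]]
[38. 23.] blob [301.8 268.6] 5 plate-offset stand mm [2.2 2.3]
[38. 23.] blob [303. 274.] 3 plate-offset stand mm [ 5.4 14.1]
[ 38. -23.] blob [287.9 242.8] 20 plate-offset stand mm [  1.9 -17.7]
[ 38. -23.] blob [286.2 253.4] 24 plate-offset stand mm [15.7  4.1]
[ 38. -23.] blob [292.5 249.5] 20 plate-offset stand mm [0.1 0.7]
[-38.   0.] blob [329.7 244.4] 205 plate-offset stand mm [ 0.2 -2.8]
```

```bash
python3 -m crank '[255,-0.7,-1.8,0,0,255,-0.7,-1.8,0,0,255,-0.7,-1.8,0,0,255,-0.7,-1.8,0,0]'|grep -A1 tool
python3 - <<'E'
from h import *
c=cam('scene');f=c['frame'][:,:,::-1]
tiles=[cv2.resize(f[y-14:y+14,x-14:x+14],(390,390),interpolation=cv2.INTER_CUBIC) for x,y in [(302,269),(292,250)]]
tiles.append(cv2.resize(f[230:282,274:354],(400,200)))
o=np.zeros((600,800,3),np.uint8);o[:390,:390]=tiles[0];o[:390,400:790]=tiles[1];o[395:595,:400]=tiles[2]
t=cam('top')['frame'][:,:,::-1]; q=cv2.resize(t[165:235,215:265],(143,200),interpolation=cv2.INTER_CUBIC);o[395:595,420:563]=q
cv2.imwrite('pics/f.png',o)
E
```

```text
tool_pos: [0.524, 0.0339, 0.0477]
tcp_rot: [[-0.974, 0.226, -0.001], [0.226, 0.974, -0.007], [-0.0, -0.007, -1.0]]
```

View pics/f.png

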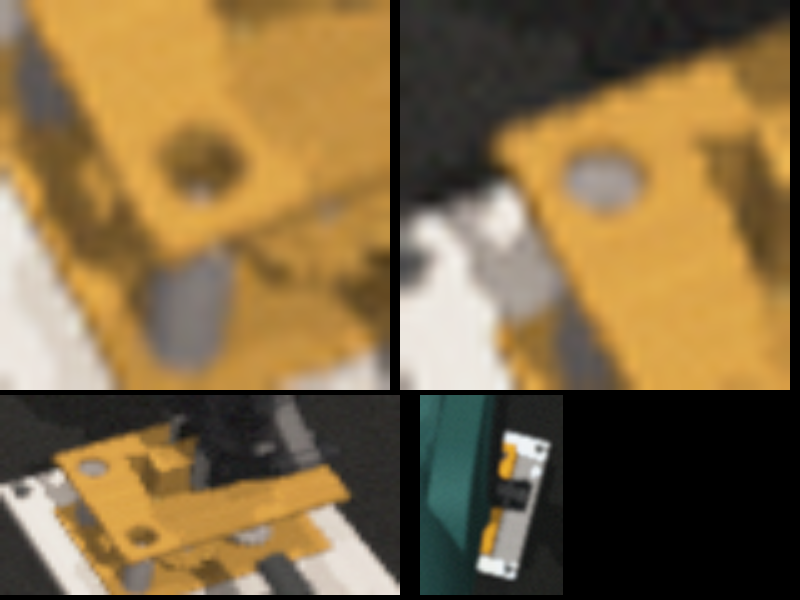

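The view shows hole 0 centred at about (302.6,266.7) px and hole 1 at about (292.7,248.9). The plate is level and clear of the pillars. I'll compare the hole positions with the pillar tops from the first scene picture, using the same camera.

```bash
python3 - <<'E'
from h import *
np.set_printoptions(precision=1,suppress=True)
c=cam('scene');s=ctrl.read_state();T=np.array(s['tool_pos']);zt=T[2]+.0131+.005
y=np.radians(-13);R=np.array([[np.cos(y),-np.sin(y)],[np.sin(y),np.cos(y)]])
def px(u,v): return (250+(u+.5)/3-.5,165+(v+.5)/3-.5)
im=cv2.imread('pics/scene1.png');g=cv2.cvtColor(im,cv2.COLOR_BGR2GRAY)
pil={}
for k,(u,v) in dict(p0=(156,317),p1=(127,264),p2=(239,254)).items():
    # refine: darkest centroid of the thread mouth
    w=255.-g[v-5:v+6,u-5:u+6];w=np.clip(w-np.percentile(w,70),0,None);yy,xx=np.mgrid[-5:6,-5:6]
    q=(u+(w*xx).sum()/w.sum(),v+(w*yy).sum()/w.sum());pil[k]=onz(c,[px(*q)],.05)[0,:2]*1000;print(k,np.array(q),pil[k])
hol={'p0':onz(c,[(302.6-.5,266.7-.5)],zt)[0,:2]*1000,'p1':onz(c,[(292.7-.5,248.9-.5)],zt)[0,:2]*1000}
for k in hol: print(k,hol[k],'hole-pillar world',hol[k]-pil[k])
# predicted hole 2 from rect-based cover fit
H=np.array([[38,23],[38,-23],[-38,0]]);Pm=np.array([pil[k] for k in ['p0','p1','p2']])
d=Pm-H@R.T;print('pillar centre est',d.mean(0),'each',d-d.mean(0))
E
python3 cov.py C | head -4
python3 - <<'E'
import sys;sys.path.insert(0,'.')
from h import *
c=cam('scene')
for p in [(.5+.0,0,0)]: pass
y=np.radians(-13);R=np.array([[np.cos(y),-np.sin(y)],[np.sin(y),np.cos(y)]])
for C in [(.5260,.0372),(.5266,.0382),(.5252,.0353)]:
    print(C,proj(c,[[*(np.array(C)+R@np.array([.038,.023])),z] for z in (.03,.04)]))
E
```

```text
p0 [156.1 317.2] [567.8  50.5]
p1 [127.  263.3] [557.2   5.5]
p2 [239.8 252.3] [488.3  45.4]
p0 [567.5  49.9] hole-pillar world [-0.2 -0.6]
p1 [557.5   5.4] hole-pillar world [ 0.3 -0.1]
pillar centre est [525.4  36.7] each [[ 0.1 -0.1]
 [-0.1 -0.2]
 [-0.1  0.2]]
[524.   33.9  47.7] 76.96820071840583
scene 859 plane slope deg [-0.4 -0.5] z top@tcp 64.98855448979842 expected 65.77098358401267
rect 526.2300415039062 37.449180603027344 (72.11192321777344, 101.1334228515625) 77.21556091308594
bbox 279 232 70 47
(0.526, 0.0372) [[301.10342497 275.52900633]
 [301.40801302 273.14784718]]
(0.5266, 0.0382) [[301.1837818  276.03109913]
 [301.48940477 273.65277776]]
(0.5252, 0.0353) [[300.8227998  274.66473405]
 [301.12425348 272.27869396]]
```

The holes lie within 1 mm of the pillars, and the cover's underside is about 10 mm above them. I'll let it settle, then hand in.

```bash
python3 -m crank '[255,0,0,0,0,255,0,0,0,0,255,0,0,0,0,255,0,0,0,0,255,0,0,0,0]'
python3 - <<'E'
from h import *
c=cam('scene');print([(r['score'],r['extent']) for r in ctrl.look_for('lever','scene')[:1]]); P=cloud(c);print(P[276:282:2,328:336:2,2])
print(ctrl.job_done())
E
```

```text
clock: 24.4
tool_pos: [0.524, 0.0339, 0.0476]
tcp_rot: [[-0.974, 0.226, -0.001], [0.226, 0.974, -0.007], [-0.0, -0.007, -1.0]]
force: [-0.1, 0.7, -4.4]
gripper_width: 0.15
gripper_force: 59.1
[(0.49, [329.5, 271.2, 11.2, 29.9])]
[[0.10068726 0.09897069 0.09929657 0.01163121]
 [0.09845079 0.10029817 0.09971813 0.10136259]
 [0.0946528  0.09966989 0.10122885 0.09895577]]
the job is handed in; nothing more can be done
None
```

I tested the trip (button pressed fully, lever dropped and lifted back onto its stop) and handed in at about 24.5 s of the 54 s. The brass cover is held still and level in the gripper, about 10 mm above the pillars. Holes 0 and 1 measured within 1 mm of theirs; hole 2 was not checked directly, only through the plate's fitted position.

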